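# Lift the strainer out of the cold-brew column with its T-key

## Task

Take the red-handled key from its wooden stand, feel its crossbar gently into the slot of the strainer deep in the clear cold-brew column, turn the key to catch under the cap, and draw the strainer up out of the column. Set it down flat and upright in the middle of the white dish while still holding the key, without dropping it, then let go; the key may stay in it. Do not touch the strainer with the fingers, never force the key, and leave the mug, the glass and the spice jar where they are.

Things in the scene. Friction and masses are not known exactly. Their poses are not given: they have to be found in the camera images.
- column: cold-brew column, fixed: clear upright tube on a 92 mm steel foot, spigot at its front (its own -x, reaching 65 mm from the axis, up to 53 mm high). Tube 72 mm outside, 64 mm inside, rim 140 mm above the worktop. Origin: on the tube axis at worktop height, z up
- column_mouth (a point): centre of the column's open top, level with the rim
- column_seat (a point): centre of the sprung rubber seat inside the column that carries the strainer, 24 mm above the worktop at rest (this point does not move with it). Pressed from above with more than about 2 N the seat sinks, 1 mm for each further 1.5 N, for 8 mm (about 14 N); then it is hard
- strainer: loose steel cup, 52 mm in diameter, 28 mm high, about 300 g, resting on the column's seat near its axis. Origin: centre of its underside, z up its axis. A copper cap 3 mm thick closes its top, with 21 mm of empty space, 42 mm across, under the cap. A key pressed or pulled on it with over 20 N damages it
- strainer_cap (a point): centre of the cap's upper face, 28 mm above the strainer's origin. A slot 26 x 9 mm passes through the cap here. The cap swivels stiffly (0.12 N m) in the cup and its angle is not measured (this point does not turn with it): at the start the slot's long direction lies anywhere within 1.05 rad either way of the column's own x axis
- key: lifting key, 90 g, loose, hanging upright in its stand. Origin: centre of the underside of its crossbar, the very bottom; z up the shank, x along the crossbar. Crossbar 22 x 5 mm, 5 mm high; shank 7 mm thick. Turned 60 to 90 degrees from the slot under the cap, it lifts the strainer, the cap then resting on the crossbar's top face 5 mm above this origin
- key_collar (a point): centre of the underside of the key's flat round collar (34 mm across, 4 mm thick), 13 mm above the key's origin. The collar meets the cap when the crossbar has gone through the slot and is clear beneath the cap, free to turn
- key_grip (a point): middle of the key's handle, on the shank's axis, 145 mm above the key's origin. The handle is a red and black block 26 mm (x) by 16 mm (y), 46 mm high; grip it from above across the 16 mm (the key's y)
- key_stand: key stand, a fixed wooden block 70 x 60 mm, 30 mm high; origin at the centre of its underside, z up. The key hangs in a 27 x 10 mm slot along its x, collar resting on the top
- dish: shallow round white dish, fixed, 124 mm across, rim 12 mm high, flat inner floor 4 mm above the worktop and 110 mm across; origin: centre of its underside, z up
- mug: white staff mug, 82 mm across, 100 mm high, a bystander; origin at the centre of its underside
- glass: clear shot glass, 48 mm across, 60 mm high, a bystander; origin at the centre of its underside
- cinnamon_jar: spice jar with a red lid, 47 mm across, 97 mm high, a bystander; origin at the centre of its underside
There are look-alikes about, which are no part of the job. Leave any green or turquoise look-alike of the key alone. Leave any green look-alike of the strainer alone.

How it is judged:
On the way, in this order (a step that is already met when the one before it is completed fails the run):
1. the key's crossbar is under the strainer's cap, deep in the column (z of key in the frame of strainer below 0.0195 m and horizontal distance between key and strainer below 0.012 m and height (world z) of strainer below 0.06 m), for 0.2 s.
2. the strainer hangs on the key clear above the column's rim (height (world z) of strainer above 0.142 m and z of key in the frame of strainer below 0.024 m), for 0.1 s.
3. the strainer stands in the dish while the fingers still hold the key (contact force between strainer and dish above 0.5 N and contact force between the fingers and key above 1 N and angle between strainer's own z axis and vertical below 0.2 rad), for 0.1 s.
At the end, for the whole second after the job is handed in: the strainer stands flat and upright (within 0.12 rad) and still on the inner floor of the dish, its axis within 32 mm of the dish's centre (anywhere on the flat floor), and the key is released (horizontal distance between strainer and dish below 0.032 m and z of strainer in the frame of dish between 0.001 and 0.008 m and angle between strainer's own z axis and vertical below 0.12 rad and linear speed of strainer below 0.02 m/s); the robot touches nothing.
It fails at once if the key is pressed on or pulled at the strainer with more than 20 N (contact force between key and strainer above 20 N).
It fails at once if the key is forced against the column with more than 20 N (contact force between key and column above 20 N).
It fails at once if the fingers touch the strainer (contact force between the fingers and strainer above 0.5 N).
It fails at once if the mug, the glass or the spice jar is moved more than 25 mm (distance of any of mug, glass, cinnamon_jar from where it was at the start of the episode above 0.025 m).
It also fails if it takes over 72 s, if anything falls off the work surface, if the arm or the gripper's body presses on something with over 40 N, if the wrist force passes 120 N, or if a joint passes its speed limit or range.

## Robot

A 7-joint arm with a two-finger parallel gripper is mounted at the origin on a cart in front of the work surface, level with it; the furniture and walls round the work are solid. World frame = base frame: x ahead of the robot, y to its left, z up, the work surface at z = 0. Lengths are in m, angles in rad, forces in N, time in s.
With the tool pointing down it reaches from about 0.4 to 0.875 m from the base axis. Payload 19.3 kg.
Tool frame: the origin (TCP) lies at the very end of the fingers, on their centre line; the grasp point (between the pads) lies 19 mm behind it; z points along the fingers, y is the line along which they close (so a half turn about z gives the same grasp; the last joint's range is limited). The gripper opens to 85 mm and grips with 20 to 120 N. Pads are 22 mm wide; open, the fingers measure 114 mm over their backs; the gripper's body (76 mm by 85 mm) begins 54 mm behind the grasp point. The pads swing forward as they close: fully open they stand 13 mm farther back than shut.
Start: joints at [-1.28, 0.521, -0.036, 1.599, 0.021, 1.021, -0.113], TCP at [0.221, 0.585, 0.231] pointing down, gripper open.
Joint ranges: [-2.91, 2.91], [-0.3, 2.13], [-1.5, 1.42], [0.17, 2.43], [-1.26, 4.41], [0.16, 1.93], [-2.52, 2.52]. Speed limits (rad/s): [1.89, 1.89, 2.39, 2.39, 3.01, 3.01, 3.01].

## Interface

Orientations are given as [roll, pitch, yaw] about the fixed x, y, z axes, in that order (R = Rz(yaw) Ry(pitch) Rx(roll)).
In Python, from workcell import bot gives the robot as it stands.
- The arm moves only by the shell command python3 -m crank 'ROWS' [FORCE]. ROWS is a JSON object of lists of equal length, an entry for each row: "travel": the shift along the world's x, y, z in cm, a list of three; "turn": the turn, a rotation vector about the world's x, y, z in degrees, a list of three; "gripper": the closure, from 0 (fully open) to 1 (shut). A call has exactly 5 rows; each row is the pose to reach, as a shift and turn from the pose commanded when the call began; what a row does not reach only later rows make up. A row lasts 1/10 s, in which the tool goes at most 50 mm and 8.59 degrees, less where a joint would pass 70% of its speed; a pose out of reach is approached as far as the arm can. A call with a gripper value outside its range is refused whole. The fingers move at their own pace and stop on an object; FORCE is the grip in N (left out, the last holds). Time passes only in rows, so rows that repeat a pose let the fingers close, or fill a call up. It gives the time, the measured TCP pose, the force, the opening and the grip force at its end, in the units of the state.
- bot.observe(): the state, without advancing time (a new reading comes with each control period).
- bot.grab_frame(name): name is "scene" or "top" or "wrist"; returns a dict with "pixels" (420x560x3 uint8, red, green, blue), "fx", "fy", "cx", "cy" (pixels), "dist" ([k1, k2, p1, p2, k3] as OpenCV has them; the pictures are not rectified), "extrinsics" (4x4, takes a point from world to camera coordinates). Camera axes: x right, y down, z forward; pixel columns grow to the right and rows downward; lengths in m; the calibration is good to about 2 mm. A picture is of the moment at which its call begins. There is no depth.
- bot.job_done(): hands the job in; it is judged then, once.
The state is a dict: "clock": time; "qpos": joint angles; "qd": joint speeds; "joint_efforts": joint torques, N m; "position": TCP position; "tool_rot": TCP orientation; "force": force on the tool from outside, world axes, zero at the start; "moment": the same for the moment, N m; "grip_width": finger opening in m; "finger_force": force on a finger pad.
Only numpy, scipy, OpenCV 4.12 (cv2) and the standard library are available. Lean on these libraries where they do the work, as an engineer would, in place of code of your own. Each camera call takes 0.05 s, during which the arm holds its last target. There are 200 camera calls.

## Working session

There is one attempt and no reset: what is moved stays moved. The work goes in short steps, Python scripts to look and compute and a shell command to move; the robot and the scene stay as the last step left them, time stands still between calls to the robot, and variables do not carry over. Pictures are saved under pics/ and viewed, at most 10 in all, crops included, and the job is handed in when it is done.

```bash
ls; mkdir -p pics
cat > h.py <<'E'
import numpy as np, cv2
from workcell import bot
def grab(n):
    f=bot.grab_frame(n); f['img']=cv2.cvtColor(np.array(f['pixels'],dtype=np.uint8),cv2.COLOR_RGB2BGR)
    f['K']=np.array([[f['fx'],0,f['cx']],[0,f['fy'],f['cy']],[0,0,1.]]); f['D']=np.array(f['dist'],float); f['E']=np.array(f['extrinsics']); return f
def ray(f,u,v):
    p=cv2.undistortPoints(np.array([[[u,v]]],float),f['K'],f['D'])[0,0]
    R=f['E'][:3,:3];t=f['E'][:3,3]; return -R.T@t, R.T@np.array([p[0],p[1],1.])
def onz(f,u,v,z):
    o,d=ray(f,u,v); return o+d*(z-o[2])/d[2]
def proj(f,P):
    return cv2.projectPoints(np.array(P,float).reshape(-1,3),cv2.Rodrigues(f['E'][:3,:3])[0],f['E'][:3,3],f['K'],f['D'])[0][:,0]
def tri(a,b):
    A=np.zeros((3,3));B=np.zeros(3)
    for o,d in (a,b):
        d=d/np.linalg.norm(d);M=np.eye(3)-np.outer(d,d);A+=M;B+=M@o
    return np.linalg.solve(A,B)
def save(n,i): cv2.imwrite('pics/'+n,i)
E
python3 - <<'E'
from h import *
import pickle
F={}
for n in('scene','top'):
    f=grab(n);F[n]=f;save(n+'0.png',f['img']);print(n,np.round(f['E'],3).tolist(),f['fx'])
pickle.dump(F,open('F0.pkl','wb'))
print(bot.observe())
E
```

```text
pics
scene [[0.911, -0.411, 0.016, -0.456], [-0.299, -0.688, -0.661, 0.337], [0.283, 0.598, -0.75, 0.859], [0.0, 0.0, 0.0, 1.0]] 437.8150974558172
top [[-0.001, -1.0, -0.011, 0.162], [-0.995, 0.002, -0.098, 0.555], [0.098, 0.011, -0.995, 1.318], [0.0, 0.0, 0.0, 1.0]] 495.80213800080116
{'clock': 0.1, 'qpos': array([-1.28020674,  0.52196481, -0.03630592,  1.59992583,  0.02120255,
        1.0210761 , -0.11283674]), 'qd': array([-0.00049133, -0.00299053, -0.0009451 , -0.00143718,  0.0008119 ,
        0.00224915, -0.00078418]), 'joint_efforts': array([ 2.95164769e-03, -9.28487349e+01,  1.98407382e+00, -3.70538270e+01,
        1.81829830e-02,  5.55212464e-03, -3.38423740e-05]), 'position': array([0.22057569, 0.58448049, 0.23078605]), 'tool_rot': array([-3.14060680e+00,  8.04060708e-05,  2.78073761e+00]), 'force': array([0.41939721, 0.54430982, 0.84967927]), 'moment': array([ 0.04919193, -0.04284727,  0.02744559]), 'finger_force': 0.0, 'grip_width': 0.08553340236103973}
```

View pics/scene0.png

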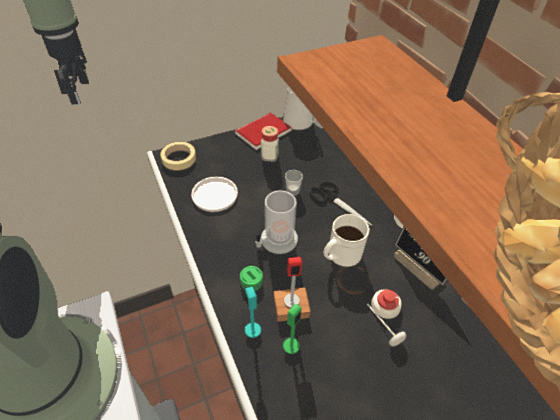

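View pics/top0.png

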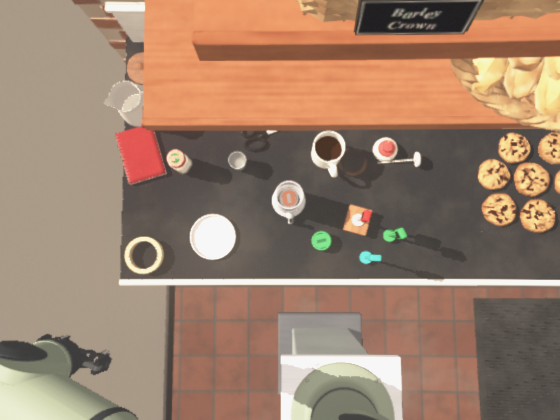

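The scene view has a red-handled key at (293,268) in the wooden block at (292,303). The look-alikes are a turquoise key at (252,300), a green key at (293,325) and a green strainer at (251,278). The column is at (280,220), the dish at (214,194). Only the red key stands in the wood, so it fits the description. I'll confirm it in an enlarged crop.

Run:
```python
from h import *
import pickle
F=pickle.load(open('F0.pkl','rb'))
s=F['scene'];t=F['top']
a=cv2.resize(s['img'][185:325,235:335],(400,560),interpolation=cv2.INTER_CUBIC)
b=cv2.resize(t['img'][170:240,265:315],(200*2,560),interpolation=cv2.INTER_CUBIC)
save('crop1.png',np.hstack([a,b]))
c=cv2.resize(t['img'][195:245,335:385],(560,560),interpolation=cv2.INTER_CUBIC)
save('crop2.png',c)
def red(f,box):
    x0,y0,x1,y1=box;h=cv2.cvtColor(f['img'],cv2.COLOR_BGR2HSV)[y0:y1,x0:x1]
    m=(((h[...,0]<6)|(h[...,0]>172))&(h[...,1]>190)&(h[...,2]>90))
    v,u=np.nonzero(m);return u.mean()+x0,v.mean()+y0,len(u),u.min()+x0,u.max()+x0,v.min()+y0,v.max()+y0
r1=red(s,(280,250,310,285));r2=red(t,(340,195,385,235));print(r1,r2)
print('handle',tri(ray(s,*r1[:2]),ray(t,*r2[:2])))
# dish
h=cv2.cvtColor(t['img'],cv2.COLOR_BGR2HSV)
m=((h[...,1]<60)&(h[...,2]>110)).astype(np.uint8)
m[:, :180]=0;m[:,245:]=0;m[:205]=0;m[270:]=0
c=max(cv2.findContours(m,0,1)[0],key=cv2.contourArea);e=cv2.fitEllipse(c);print('dish',e,onz(t,*e[0],.010))
# stand
m=((h[...,0]>6)&(h[...,0]<20)&(h[...,1]>120)).astype(np.uint8);m[:200]=0;m[240:]=0;m[:,:335]=0;m[:,385:]=0
c=max(cv2.findContours(m,0,1)[0],key=cv2.contourArea);q=cv2.minAreaRect(c);print('stand',q,onz(t,*q[0],.03));P=[onz(t,*p,.03)[:2] for p in cv2.boxPoints(q)];print(np.round(P,3))
for n,(u,v) in dict(mouth=(289,197),).items(): print(n,onz(t,u,v,.14))
print('shelf edge, z0.4',onz(t,300,128,.4), 'jar',onz(t,180,160,.09),'glass',onz(t,237,160,.06),'mug',onz(t,328,148,.1))
```

```text
<stdin>:13: RuntimeWarning: Mean of empty slice.
  ret = ret.dtype.type(ret / rcount)
Traceback (most recent call last):
ValueError: zero-size array to reduction operation minimum which has no identity
```

View pics/crop1.png

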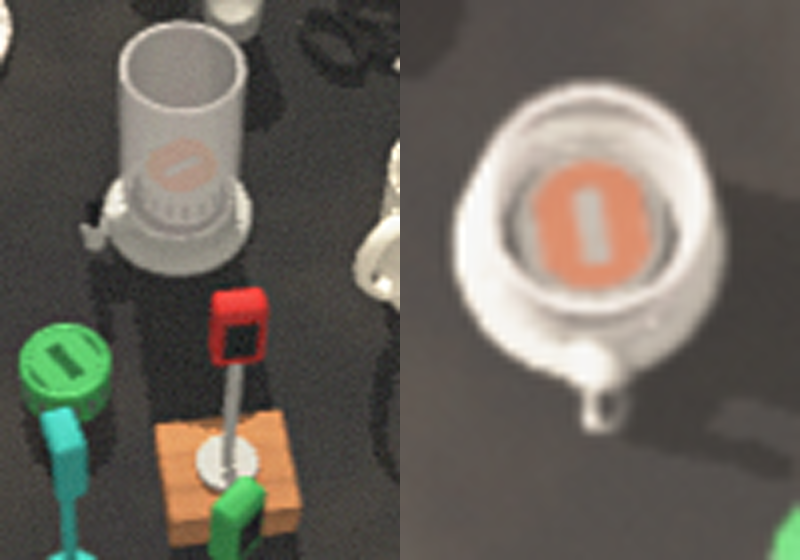

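View pics/crop2.png

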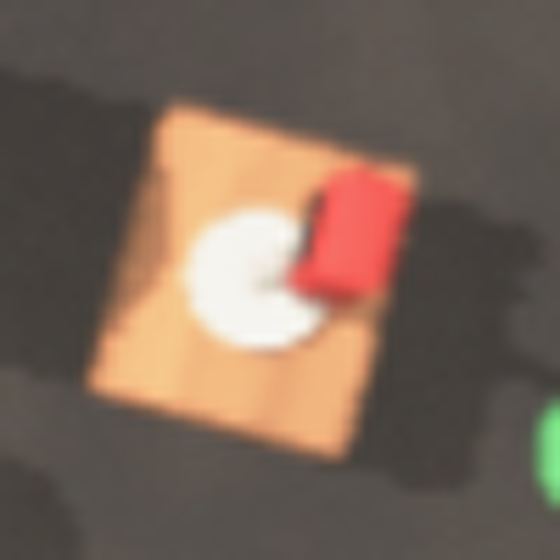

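The crops confirm it: the red key sits in the wooden stand, its 26 mm width along the block's long side. The strainer's copper cap shows its slot clearly, at about (289,198) in the top view and tilted a few degrees. Next I measure precisely.

```bash
cat > meas.py <<'E'
from h import *
import pickle
F=pickle.load(open('F0.pkl','rb'))
s=F['scene'];t=F['top'];print(s['img'][262,290],t['img'][214,367],t['img'][200,286],t['img'][198,289])
def blob(f,cond,box):
    x0,y0,x1,y1=box;h=cv2.cvtColor(f['img'],cv2.COLOR_BGR2HSV).astype(int);b=f['img'].astype(int)
    m=cond(h,b).astype(np.uint8);w=np.zeros_like(m);w[y0:y1,x0:x1]=m[y0:y1,x0:x1]
    return max(cv2.findContours(w,0,1)[0],key=cv2.contourArea),w
R=lambda h,b:((h[...,0]<5)|(h[...,0]>168))&(h[...,1]>120)&(b[...,2]>90)
c1,_=blob(s,R,(284,252,306,280));c2,_=blob(t,R,(340,195,385,235))
q1=cv2.minAreaRect(c1);q2=cv2.minAreaRect(c2);print(q1,q2)
print('handle',tri(ray(s,*q1[0]),ray(t,*q2[0])))
c,_=blob(t,lambda h,b:(h[...,1]<60)&(h[...,2]>125),(180,205,245,270));e=cv2.fitEllipse(c);print('dish',e,onz(t,*e[0],.010))
c,_=blob(t,lambda h,b:(h[...,0]>6)&(h[...,0]<22)&(h[...,1]>90),(335,200,380,240));q=cv2.minAreaRect(cv2.convexHull(np.vstack([c])))
P=np.array([onz(t,*p,.03)[:2] for p in cv2.boxPoints(q)]);d1=P[1]-P[0];d2=P[2]-P[1];print('stand',P.mean(0),np.linalg.norm(d1),np.linalg.norm(d2),[np.degrees(np.arctan2(d[1],d[0])) for d in(d1,d2)])
cop=lambda h,b:(b[...,2]-b[...,0]>45)
c,w=blob(t,cop,(275,185,305,212));e=cv2.fitEllipse(cv2.convexHull(c));print('cap top',e,onz(t,*e[0],.052),cv2.contourArea(c))
m=np.zeros_like(w);cv2.ellipse(m,(tuple(e[0]),(e[1][0]-4,e[1][1]-4),e[2]),1,-1)
v,u=np.nonzero(m&(1-w));P=np.array([onz(t,a,b,.052)[:2] for a,b in zip(u,v)])
mu=P.mean(0);ev,V=np.linalg.eigh(np.cov((P-mu).T));d=V[:,1];print('slot',mu,len(u),np.degrees(np.arctan2(d[1],d[0]))%180,np.sqrt(ev*12))
c,w=blob(s,lambda h,b:(b[...,2]-b[...,0]>20)&(h[...,0]<15),(262,210,297,240));e2=cv2.fitEllipse(cv2.convexHull(c));print('scene cap',e2,onz(s,*e2[0],.052),tri(ray(s,*e2[0]),ray(t,*e[0])))
c,_=blob(t,lambda h,b:(h[...,1]<60)&(h[...,2]>125),(268,175,310,225));print('colblob',cv2.minEnclosingCircle(c))
P=lambda u,v,z:np.round(onz(t,u,v,z),3)
# crop coordinates: rim ellipse left497 right710 top82 bottom312
print('mouth',P(265+(603-400)/8-.5,170+197/8-.5,.14),'spigot',P(265+200/8,170+410/8,.04))
# collar top z = .034
print('collar',P(335+258/11.2-.5,195+278/11.2-.5,.034))
print('jar',P(180,160,.09),'glass',P(237,160,.06),'mug',P(328,148,.1),'shelf',P(300,128,.4),P(300,128,.3),'greens',P(322,240,.03),P(371,257,.05),P(397,235,.1))
E
python3 meas.py
```

```text
[ 55  64 232] [ 95 101 247] [112 145 221] [176 188 200]
((294.0, 266.5), (19.0, 14.0), 90.0) ((366.3499755859375, 215.95001220703125), (8.221921920776367, 11.700427055358887), 18.434947967529297)
handle [ 0.51365875 -0.04947137  0.16497254]
dish ((212.14321899414062, 236.27845764160156), (45.9936637878418, 46.753597259521484), 52.02878952026367) [0.47204005 0.34673931 0.01      ]
stand [ 0.51554655 -0.04719557] 0.07527279107215347 0.06618706845513055 [np.float64(-15.443810849236987), np.float64(-105.06436502108046)]
cap top ((288.55023193359375, 197.7198944091797), (15.730680465698242, 16.503969192504883), 159.22967529296875) [0.57291148 0.13766053 0.052     ] 182.5
slot [0.57263003 0.1377382 ] 23 10.77727644836537 [0.00685356 0.02563865]
scene cap ((280.1152648925781, 225.93777465820312), (13.494508743286133, 17.852031707763672), 77.12489318847656) [0.57068325 0.13794548 0.052     ] [0.57191147 0.13800072 0.05158257]
colblob ((288.5, 201.43023681640625), 21.714265823364258)
mouth [0.572 0.135 0.14 ] spigot [0.511 0.134 0.04 ]
collar [ 0.516 -0.048  0.034]
jar [0.668 0.421 0.09 ] glass [0.674 0.275 0.06 ] mug [0.697 0.035 0.1  ] shelf [0.673 0.117 0.4  ] [0.698 0.114 0.3  ] greens [0.461 0.048 0.03 ] [ 0.416 -0.079  0.05 ] [ 0.471 -0.137  0.1  ]
```

```bash
python3 - <<'E'
from h import *
import pickle
F=pickle.load(open('F0.pkl','rb'));s=F['scene'];t=F['top']
print('shelf',tri(ray(s,278,58),ray(t,143,128)))
E
python3 -m crank '{"travel":[[2,-4,0.5],[4,-8,1],[6,-12,2],[8,-16,2],[10,-20,2]],"turn":[[0,0,1],[0,0,2],[0,0,3],[0,0,4],[0,0,5.7]],"gripper":[0.4,0.4,0.4,0.4,0.4]}' 30
python3 -m crank '{"travel":[[2,-4,0],[4,-8,0],[6,-12,0],[8,-16,0],[10,-20,0]],"turn":[[0,0,0],[0,0,0],[0,0,0],[0,0,0],[0,0,0]],"gripper":[0.4,0.4,0.4,0.4,0.4]}'
```

```text
shelf [0.70152048 0.45685829 0.30130556]
clock: 0.6
position: [0.3212, 0.383, 0.2514]
tool_rot: [3.141, 0.0, 2.881]
force: [1.3, 1.0, -0.4]
grip_width: 0.0513
finger_force: 0.0
clock: 1.1
position: [0.421, 0.183, 0.2513]
tool_rot: [3.142, -0.0, 2.88]
force: [-0.0, 0.5, -0.2]
grip_width: 0.0513
finger_force: 0.0
```

```bash
python3 -m crank '{"travel":[[2,-5,0],[4,-10,0],[6,-15,0],[8,-20,0],[9.4,-23.1,0]],"turn":[[0,0,0],[0,0,0],[0,0,0],[0,0,0],[0,0,0]],"gripper":[0.4,0.4,0.4,0.4,0.4]}'
python3 - <<'E'
from h import *
f=grab('wrist');save('w1.png',f['img']);s=grab('scene')
print(bot.observe()['position'],bot.observe()['qpos'].round(2))
h=cv2.cvtColor(f['img'],cv2.COLOR_BGR2HSV)
m=(((h[...,0]<5)|(h[...,0]>168))&(h[...,1]>120)&(f['img'][...,2]>90)).astype(np.uint8)
c=max(cv2.findContours(m,0,1)[0],key=cv2.contourArea);q=cv2.minAreaRect(c);print(q)
P=np.array([onz(f,*p,.185)[:2] for p in cv2.boxPoints(q)]);d1=P[1]-P[0];d2=P[2]-P[1];print('key top',P.mean(0),np.linalg.norm(d1),np.linalg.norm(d2),[np.degrees(np.arctan2(d[1],d[0])) for d in(d1,d2)])
E
```

```text
clock: 1.6
position: [0.5149, -0.0484, 0.2513]
tool_rot: [3.142, -0.0, 2.88]
force: [0.7, 1.9, 0.3]
grip_width: 0.0515
finger_force: 0.0
[ 0.51571712 -0.05252009  0.2511442 ] [-0.19  0.34  0.23  1.87 -0.09  0.95  1.38]
((272.85028076171875, 220.096435546875), (32.06117248535156, 49.65919494628906), 4.085616588592529)
key top [ 0.51268878 -0.05077816] 0.036310635123447635 0.02169153765874792 [np.float64(160.02137059042474), np.float64(70.77810867361941)]
```

View pics/w1.png

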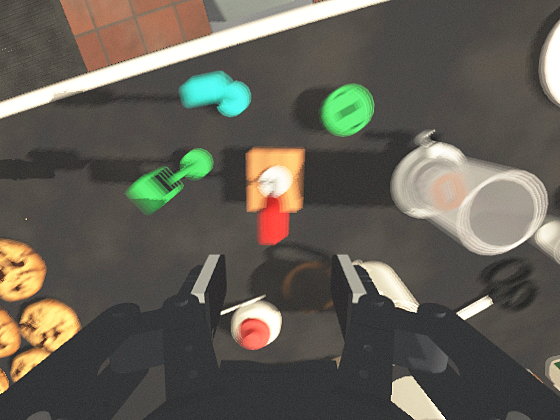

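The wrist view has the red handle at (273,225) over the stand at (275,180), the green and turquoise keys well clear of the fingers. It is blurred by motion, so I measure again now that the arm is still.

```bash
python3 -m crank '{"travel":[[0,0,0],[0,0,0],[0,0,0],[0,0,0],[0,0,0]],"turn":[[0,0,0],[0,0,0],[0,0,0],[0,0,0],[0,0,0]],"gripper":[0.4,0.4,0.4,0.4,0.4]}'
cat > hk.py <<'E'
from h import *
def red(f):
    h=cv2.cvtColor(f['img'],cv2.COLOR_BGR2HSV)
    m=(((h[...,0]<5)|(h[...,0]>168))&(h[...,1]>120)&(f['img'][...,2]>90)).astype(np.uint8);m[:190]=0;m[280:]=0;m[:,:220]=0;m[:,330:]=0
    return max(cv2.findContours(m,0,1)[0],key=cv2.contourArea)
f=grab('wrist');print(f['E'].round(3).tolist())
q=cv2.minAreaRect(red(f));print(q);b=cv2.boxPoints(q);print(b)
for p in b: print(onz(f,*p,.185).round(4))
print(bot.observe()['position'],'grip->img',proj(f,[[.5135,-.0495,.185],[.515,-.048,.034]]))
E
python3 hk.py
```

```text
clock: 2.2
position: [0.5146, -0.0457, 0.2514]
tool_rot: [3.141, 0.0, 2.881]
force: [-0.3, 1.2, 0.1]
grip_width: 0.0514
finger_force: 0.0
[[0.258, 0.966, 0.001, -0.089], [0.925, -0.247, 0.29, -0.531], [0.281, -0.074, -0.957, 0.25], [0.0, 0.0, 0.0, 1.0]]
((274.0, 215.5), (47.0, 22.0), 90.0)
[[263. 192.]
 [285. 192.]
 [285. 239.]
 [263. 239.]]
[ 0.491  -0.0491  0.185 ]
[ 0.4948 -0.0348  0.185 ]
[ 0.5278 -0.0433  0.185 ]
[ 0.5238 -0.0583  0.185 ]
[ 0.51462524 -0.04579957  0.25137578] grip->img [[271.22575931 222.57413635]
 [275.41136795 180.1252837 ]]
```

```bash
python3 -m crank '{"travel":[[0,-0.2,-2],[0,-0.2,-4],[0,-0.2,-6],[0,-0.2,-8],[0,-0.2,-9]],"turn":[[0,0,0],[0,0,0],[0,0,0],[0,0,0],[0,0,0]],"gripper":[0.4,0.4,0.4,0.4,0.4]}'
python3 -m crank '{"travel":[[0,0,-1],[0,0,-1.8],[0,0,-1.8],[0,0,-1.8],[0,0,-1.8]],"turn":[[0,0,0],[0,0,0],[0,0,0],[0,0,0],[0,0,0]],"gripper":[0.4,0.4,0.4,0.4,0.4]}'
python3 -m crank '{"travel":[[0,0,0],[0,0,0],[0,0,0],[0,0,0],[0,0,0]],"turn":[[0,0,0],[0,0,0],[0,0,0],[0,0,0],[0,0,0]],"gripper":[0.8,1,1,1,1]}' 60
python3 -m crank '{"travel":[[0,0,0],[0,0,0],[0,0,0],[0,0,0],[0,0,0]],"turn":[[0,0,0],[0,0,0],[0,0,0],[0,0,0],[0,0,0]],"gripper":[1,1,1,1,1]}'
python3 - <<'E'
from h import *
o=bot.observe();print(o)
E
```

```text
clock: 2.75
position: [0.5141, -0.048, 0.16]
tool_rot: [-3.141, -0.001, 2.881]
force: [0.5, -0.7, 0.7]
grip_width: 0.0512
finger_force: 0.0
clock: 3.25
position: [0.515, -0.0483, 0.1439]
tool_rot: [3.141, 0.001, 2.88]
force: [0.5, -0.3, 0.1]
grip_width: 0.0507
finger_force: 0.0
clock: 3.75
position: [0.5148, -0.0484, 0.1436]
tool_rot: [3.142, 0.0, 2.88]
force: [-0.5, -1.0, 6.9]
grip_width: 0.0155
finger_force: 58.9
clock: 4.25
position: [0.5149, -0.0484, 0.1436]
tool_rot: [3.142, 0.001, 2.88]
force: [-1.3, -0.5, 6.6]
grip_width: 0.0154
finger_force: 58.9
{'clock': 4.25, 'qpos': array([-0.16419002,  0.48128605,  0.19062444,  1.97201234, -0.13647782,
        0.69984338,  1.41912555]), 'qd': array([ 1.20066262e-03,  7.51320239e-05,  1.18874397e-03,  3.70813593e-06,
       -1.18252012e-03,  3.92522502e-04,  1.71623083e-03]), 'joint_efforts': array([-4.57345583e-01, -7.48371935e+01,  5.27238786e+00, -2.66779536e+01,
       -2.18005534e-01, -2.81150434e-01, -2.02621752e-02]), 'position': array([ 0.51485394, -0.0483892 ,  0.14359048]), 'tool_rot': array([3.14153908e+00, 5.12747410e-04, 2.88008282e+00]), 'force': array([-1.2566388 , -0.47929564,  6.62698467]), 'moment': array([-0.18911845,  0.22437122,  0.02692883]), 'finger_force': 58.94132137298584, 'grip_width': 0.0154004338404864}
```

```bash
python3 -m crank '{"travel":[[0,0,0.5],[0,0,2],[0,0,4],[0,0,6],[0,0,8]],"turn":[[0,0,0],[0,0,0],[0,0,0],[0,0,0],[0,0,0]],"gripper":[1,1,1,1,1]}'
python3 -m crank '{"travel":[[0,0,2],[0,0,4],[0,0,6],[0,0,7],[0,0,7]],"turn":[[0,0,4],[0,0,8],[0,0,12],[0,0,16],[0,0,16]],"gripper":[1,1,1,1,1]}'
python3 -m crank '{"travel":[[1,2,0],[2,5,0],[3,8,0],[4,11,0],[5,14,0]],"turn":[[0,0,2],[0,0,4],[0,0,6],[0,0,8],[0,0,9.8]],"gripper":[1,1,1,1,1]}'
python3 -m crank '{"travel":[[0.3,2,0],[0.6,3.5,0],[0.8,4.6,0],[0.8,4.6,0],[0.8,4.6,0]],"turn":[[0,0,0],[0,0,0],[0,0,0],[0,0,0],[0,0,0]],"gripper":[1,1,1,1,1]}'
python3 -m crank '{"travel":[[0,0,0],[0,0,0],[0,0,0],[0,0,0],[0,0,0]],"turn":[[0,0,0],[0,0,0],[0,0,0],[0,0,0],[0,0,0]],"gripper":[1,1,1,1,1]}'
python3 - <<'E'
from h import *
a=[]
for n in('scene','top','wrist'):
    f=grab(n);a.append(f)
    P=[[.5725,.1377,z] for z in(.168,.14,.052)];print(n,proj(f,P).round(0).tolist())
    import pickle;pickle.dump(f,open('F1%s.pkl'%n,'wb'))
s=cv2.resize(a[0]['img'][120:260,215:345],(390,420));t=cv2.resize(a[1]['img'][150:240,230:350],(400,300))
w=cv2.resize(a[2]['img'],(400,300));r=np.vstack([t,w]);s=cv2.resize(s,(400,600))
save('c3.png',np.hstack([s,r])[:600,:800]);o=bot.observe();print(o['position'],o['force'],o['qpos'].round(2))
E
```

```text
clock: 4.75
position: [0.5145, -0.0482, 0.2243]
tool_rot: [-3.142, -0.0, 2.88]
force: [0.4, -0.1, -0.7]
grip_width: 0.0156
finger_force: 58.4
clock: 5.25
position: [0.5151, -0.0483, 0.2947]
tool_rot: [3.141, 0.002, -3.122]
force: [0.5, -0.1, -1.7]
grip_width: 0.0153
finger_force: 58.4
clock: 5.75
position: [0.5647, 0.0938, 0.2923]
tool_rot: [3.141, -0.001, -2.952]
force: [0.1, -0.7, -0.5]
grip_width: 0.0157
finger_force: 58.5
clock: 6.25
position: [0.5726, 0.137, 0.2931]
tool_rot: [-3.141, -0.0, -2.954]
force: [0.2, -0.5, -0.9]
grip_width: 0.0154
finger_force: 58.5
clock: 6.75
position: [0.5727, 0.1376, 0.2933]
tool_rot: [-3.142, 0.0, -2.953]
force: [-0.3, -0.4, -1.1]
grip_width: 0.0153
finger_force: 58.5
scene [[282.0, 193.0], [282.0, 201.0], [281.0, 226.0]]
top [[289.0, 192.0], [289.0, 194.0], [289.0, 198.0]]
wrist [[278.0, 200.0], [278.0, 192.0], [278.0, 175.0]]
[0.57264892 0.13772798 0.29326675] [ 0.90591104  0.40559171 -0.97077562] [-0.39  0.41  0.08  1.63 -0.03  1.11  1.45]
```

View pics/c3.png

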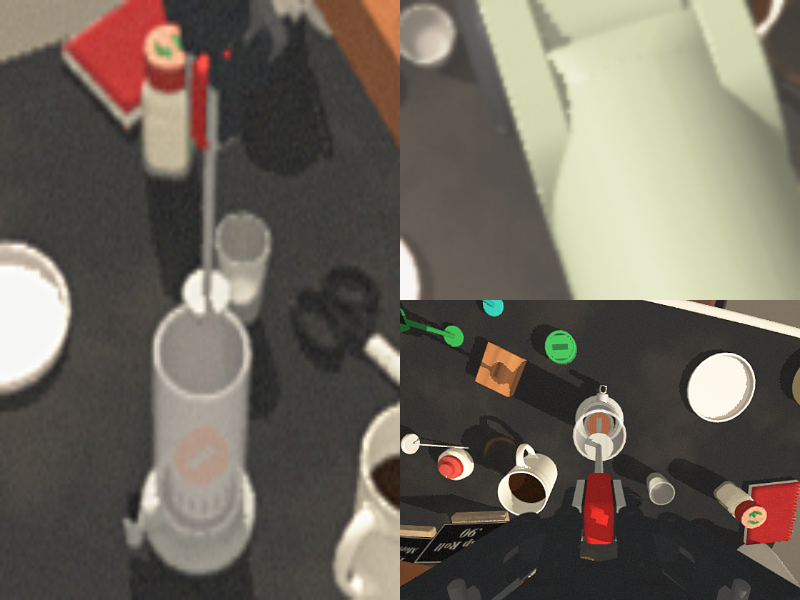

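The picture shows the collar (207,295 in the left crop) hanging over the tube mouth, and the slot in line with the key in the wrist view. The crossbar projects where expected, to within about 2 mm, so I go down and then feel.

```bash
python3 -m crank '{"travel":[[0,0,-1],[0,0,-2.5],[0,0,-4],[0,0,-5.5],[0,0,-7]],"turn":[[0,0,0],[0,0,0],[0,0,0],[0,0,0],[0,0,0]],"gripper":[1,1,1,1,1]}'
python3 -m crank '{"travel":[[0,0,-1],[0,0,-2],[0,0,-3],[0,0,-3.5],[0,0,-3.5]],"turn":[[0,0,0],[0,0,0],[0,0,0],[0,0,0],[0,0,0]],"gripper":[1,1,1,1,1]}'
python3 -m crank '{"travel":[[0,0,0],[0,0,0],[0,0,0],[0,0,0],[0,0,0]],"turn":[[0,0,0],[0,0,0],[0,0,0],[0,0,0],[0,0,0]],"gripper":[1,1,1,1,1]}'
python3 - <<'E'
from h import *
for n in('scene','wrist'):
    f=grab(n);P=[[.5725,.1377,z] for z in(.0617,.052)];p=proj(f,P);print(n,p.round(1).tolist())
    if n=='scene': a=cv2.resize(f['img'][190:250,255:305],(400,480),interpolation=cv2.INTER_CUBIC)
    else: b=cv2.resize(f['img'][130:230,235:320],(400,480),interpolation=cv2.INTER_CUBIC)
save('c4.png',np.hstack([a,b]))
E
```

```text
clock: 7.4
position: [0.5724, 0.1377, 0.222]
tool_rot: [-3.141, -0.0, -2.953]
force: [-0.2, 0.1, -0.6]
grip_width: 0.0154
finger_force: 58.5
clock: 7.9
position: [0.5724, 0.1377, 0.1877]
tool_rot: [-3.141, -0.001, -2.953]
force: [-0.3, -0.9, -0.9]
grip_width: 0.0153
finger_force: 58.5
clock: 8.4
position: [0.5727, 0.1378, 0.1884]
tool_rot: [3.142, 0.0, -2.953]
force: [-0.3, 0.2, -0.9]
grip_width: 0.0155
finger_force: 58.5
scene [[280.9, 223.2], [280.8, 225.8]]
wrist [[277.7, 199.4], [277.7, 196.6]]
```

View pics/c4.png

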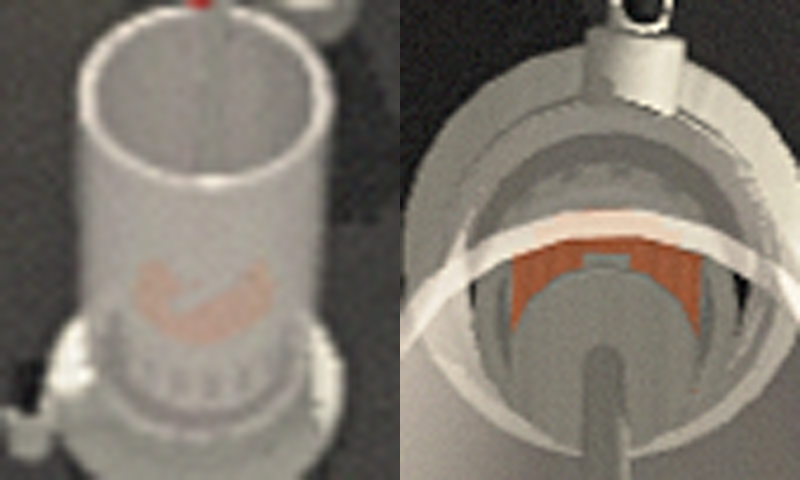

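The wrist view has the slot end at x≈605, in line with the shank at x≈603 and the collar. Lateral alignment is good, so I feel downwards.

```bash
python3 -m crank '{"travel":[[0,0,-0.3],[0,0,-0.5],[0,0,-0.7],[0,0,-0.8],[0,0,-0.8]],"turn":[[0,0,0],[0,0,0],[0,0,0],[0,0,0],[0,0,0]],"gripper":[1,1,1,1,1]}'
python3 -m crank '{"travel":[[0,0,-0.1],[0,0,-0.2],[0,0,-0.3],[0,0,-0.35],[0,0,-0.35]],"turn":[[0,0,0],[0,0,0],[0,0,0],[0,0,0],[0,0,0]],"gripper":[1,1,1,1,1]}'
```

```text
clock: 9.0
position: [0.5726, 0.1377, 0.1801]
tool_rot: [-3.142, -0.0, -2.953]
force: [-1.1, 0.9, -0.6]
grip_width: 0.0155
finger_force: 58.5
clock: 9.5
position: [0.5726, 0.1377, 0.1767]
tool_rot: [-3.142, -0.0, -2.953]
force: [-1.0, -0.0, -0.2]
grip_width: 0.0149
finger_force: 58.5
```

```bash
python3 -m crank '{"travel":[[0,0,-0.1],[0,0,-0.2],[0,0,-0.3],[0,0,-0.3],[0,0,-0.3]],"turn":[[0,0,0],[0,0,0],[0,0,0],[0,0,0],[0,0,0]],"gripper":[1,1,1,1,1]}'
```

```text
clock: 10.0
position: [0.5727, 0.1377, 0.1738]
tool_rot: [-3.142, -0.0, -2.953]
force: [0.8, -0.2, -1.1]
grip_width: 0.0152
finger_force: 58.5
```

```bash
python3 -m crank '{"travel":[[0,0,-0.1],[0,0,-0.2],[0,0,-0.3],[0,0,-0.4],[0,0,-0.4]],"turn":[[0,0,0],[0,0,0],[0,0,0],[0,0,0],[0,0,0]],"gripper":[1,1,1,1,1]}'
python3 -m crank '{"travel":[[0,0,-0.1],[0,0,-0.2],[0,0,-0.3],[0,0,-0.3],[0,0,-0.3]],"turn":[[0,0,0],[0,0,0],[0,0,0],[0,0,0],[0,0,0]],"gripper":[1,1,1,1,1]}'
```

```text
clock: 10.5
position: [0.5726, 0.1377, 0.1696]
tool_rot: [-3.142, -0.0, -2.953]
force: [0.2, 0.4, -1.3]
grip_width: 0.0156
finger_force: 58.5
clock: 11.0
position: [0.5727, 0.1377, 0.1668]
tool_rot: [-3.142, -0.0, -2.953]
force: [0.7, -0.6, -0.7]
grip_width: 0.0153
finger_force: 58.5
```

```bash
python3 -m crank '{"travel":[[0,0,-0.05],[0,0,-0.1],[0,0,-0.15],[0,0,-0.15],[0,0,-0.15]],"turn":[[0,0,0],[0,0,0],[0,0,0],[0,0,0],[0,0,0]],"gripper":[1,1,1,1,1]}'
```

```text
clock: 11.5
position: [0.5727, 0.1378, 0.1654]
tool_rot: [3.142, 0.0, -2.953]
force: [-0.5, -0.1, 0.3]
grip_width: 0.0152
finger_force: 58.8
```

```bash
python3 -m crank '{"travel":[[0,0,0.1],[0,0,0.1],[0,0,0.1],[0,0,0.1],[0,0,0.1]],"turn":[[0,0,-3],[0,0,-8],[0,0,-14],[0,0,-20],[0,0,-26]],"gripper":[1,1,1,1,1]}'
python3 -m crank '{"travel":[[0,0,0],[0,0,0],[0,0,0],[0,0,0],[0,0,0]],"turn":[[0,0,-6],[0,0,-12],[0,0,-18],[0,0,-24],[0,0,-28]],"gripper":[1,1,1,1,1]}'
python3 -m crank '{"travel":[[0,0,0],[0,0,0],[0,0,0],[0,0,0],[0,0,0]],"turn":[[0,0,-6],[0,0,-12],[0,0,-18],[0,0,-24],[0,0,-24]],"gripper":[1,1,1,1,1]}'
python3 -c "
from h import *
o=bot.observe();print(o['moment'],o['force'],o['qpos'].round(2))
f=grab('wrist');save('x.png',f['img'])"
```

```text
clock: 12.0
position: [0.5726, 0.1377, 0.1662]
tool_rot: [-3.142, -0.0, 2.872]
force: [-0.7, 0.7, -1.1]
grip_width: 0.015
finger_force: 58.6
clock: 12.5
position: [0.5726, 0.1378, 0.1662]
tool_rot: [-3.141, -0.0, 2.384]
force: [0.9, 0.9, -0.4]
grip_width: 0.0153
finger_force: 58.6
clock: 13.0
position: [0.5725, 0.1379, 0.1661]
tool_rot: [-3.141, 0.0, 1.968]
force: [0.1, 0.2, -0.1]
grip_width: 0.0154
finger_force: 58.6
[-0.03776239 -0.0063789  -0.01873966] [ 0.07560042  0.17056897 -0.12481065] [-0.63  0.58  0.43  1.78 -0.31  0.85  0.33]
```

```bash
python3 -m crank '{"travel":[[0,0,0.2],[0,0,0.4],[0,0,0.6],[0,0,0.8],[0,0,1]],"turn":[[0,0,0],[0,0,0],[0,0,0],[0,0,0],[0,0,0]],"gripper":[1,1,1,1,1]}'
python3 -m crank '{"travel":[[0,0,0.3],[0,0,0.6],[0,0,0.9],[0,0,1.2],[0,0,1.2]],"turn":[[0,0,0],[0,0,0],[0,0,0],[0,0,0],[0,0,0]],"gripper":[1,1,1,1,1]}'
```

```text
clock: 13.55
position: [0.5726, 0.1377, 0.1764]
tool_rot: [-3.141, -0.0, 1.969]
force: [0.4, 0.2, -3.3]
grip_width: 0.0153
finger_force: 58.4
clock: 14.05
position: [0.5729, 0.1378, 0.1888]
tool_rot: [3.141, -0.0, 1.969]
force: [-0.1, 0.1, -3.9]
grip_width: 0.0154
finger_force: 58.5
```

```bash
python3 -m crank '{"travel":[[0,0,0.5],[0,0,1.2],[0,0,2],[0,0,2.8],[0,0,3.6]],"turn":[[0,0,0],[0,0,0],[0,0,0],[0,0,0],[0,0,0]],"gripper":[1,1,1,1,1]}'
python3 -m crank '{"travel":[[0,0,0.8],[0,0,1.6],[0,0,2.4],[0,0,3.2],[0,0,4]],"turn":[[0,0,0],[0,0,0],[0,0,0],[0,0,0],[0,0,0]],"gripper":[1,1,1,1,1]}'
python3 -m crank '{"travel":[[0,0,0.8],[0,0,1.6],[0,0,2.4],[0,0,3.2],[0,0,4]],"turn":[[0,0,0],[0,0,0],[0,0,0],[0,0,0],[0,0,0]],"gripper":[1,1,1,1,1]}'
python3 -m crank '{"travel":[[0,0,0.6],[0,0,1],[0,0,1],[0,0,1],[0,0,1]],"turn":[[0,0,0],[0,0,0],[0,0,0],[0,0,0],[0,0,0]],"gripper":[1,1,1,1,1]}'
python3 - <<'E'
from h import *
f=grab('scene');w=grab('wrist')
a=cv2.resize(f['img'][120:260,215:345],(400,430),interpolation=cv2.INTER_CUBIC);b=cv2.resize(w['img'],(400,300));b=cv2.copyMakeBorder(b,0,130,0,0,0)
save('c5.png',np.hstack([a,b]));print(proj(f,[.5725,.1377,.165]),bot.observe()['force'])
E
```

```text
clock: 14.55
position: [0.5727, 0.1377, 0.2252]
tool_rot: [3.141, 0.0, 1.969]
force: [-0.1, -0.0, -4.2]
grip_width: 0.0154
finger_force: 58.5
clock: 15.05
position: [0.5726, 0.1377, 0.265]
tool_rot: [-3.142, -0.0, 1.969]
force: [-0.0, 0.7, -3.6]
grip_width: 0.0155
finger_force: 58.5
clock: 15.55
position: [0.5726, 0.1377, 0.3049]
tool_rot: [-3.142, -0.0, 1.969]
force: [-0.7, -0.5, -2.8]
grip_width: 0.0158
finger_force: 58.5
clock: 16.05
position: [0.5725, 0.1377, 0.314]
tool_rot: [-3.141, -0.0, 1.969]
force: [-0.1, 1.0, -4.1]
grip_width: 0.0152
finger_force: 58.7
[[281.98451503 193.68174192]] [ 0.06253105 -0.11106865 -2.87805673]
```

View pics/c5.png

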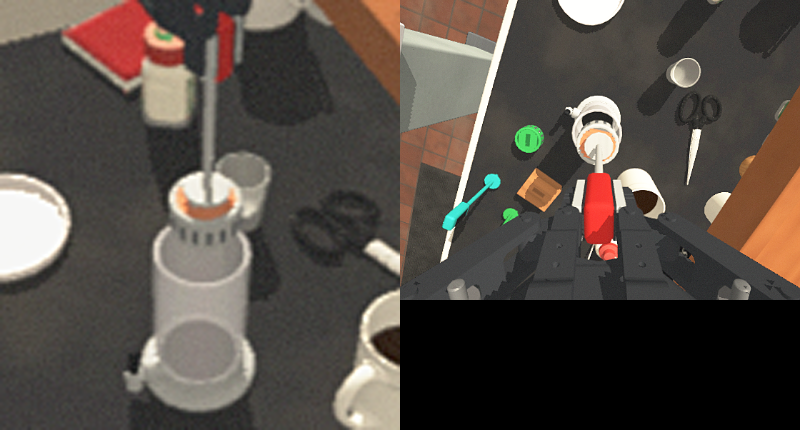

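The strainer hangs upright on the key, clear above the rim (cap at (205,200) in the left crop). Now I carry it to the dish.

```bash
python3 -m crank '{"travel":[[-0.3,0.6,0],[-0.9,1.9,0],[-1.8,3.7,0],[-2.8,5.7,0],[-3.8,7.8,0]],"turn":[[0,0,0],[0,0,0],[0,0,0],[0,0,0],[0,0,0]],"gripper":[1,1,1,1,1]}'
python3 -m crank '{"travel":[[-1,2.1,0],[-2,4.2,0],[-3,6.3,0],[-4,8.4,0],[-4.8,10,0]],"turn":[[0,0,0],[0,0,0],[0,0,0],[0,0,0],[0,0,0]],"gripper":[1,1,1,1,1]}'
python3 -m crank '{"travel":[[-0.7,1.4,0],[-1.1,2.3,0],[-1.4,3,0],[-1.4,3,0],[-1.4,3,0]],"turn":[[0,0,0],[0,0,0],[0,0,0],[0,0,0],[0,0,0]],"gripper":[1,1,1,1,1]}'
python3 -m crank '{"travel":[[0,0,-0.5],[0,0,-1.5],[0,0,-3],[0,0,-4.5],[0,0,-6]],"turn":[[0,0,0],[0,0,0],[0,0,0],[0,0,0],[0,0,0]],"gripper":[1,1,1,1,1]}'
python3 -m crank '{"travel":[[0,0,-1.4],[0,0,-2.8],[0,0,-4],[0,0,-5],[0,0,-5.6]],"turn":[[0,0,0],[0,0,0],[0,0,0],[0,0,0],[0,0,0]],"gripper":[1,1,1,1,1]}'
python3 -m crank '{"travel":[[0,0,-0.5],[0,0,-1],[0,0,-1.5],[0,0,-2],[0,0,-2]],"turn":[[0,0,0],[0,0,0],[0,0,0],[0,0,0],[0,0,0]],"gripper":[1,1,1,1,1]}'
python3 - <<'E'
from h import *
f=grab('scene');w=grab('wrist')
a=cv2.resize(f['img'][90:230,160:290],(400,430),interpolation=cv2.INTER_CUBIC);b=cv2.resize(w['img'],(400,300));b=cv2.copyMakeBorder(b,0,130,0,0,0)
save('c6.png',np.hstack([a,b]));print(bot.observe()['force'],bot.observe()['position'])
h=cv2.cvtColor(f['img'],cv2.COLOR_BGR2HSV)
E
```

```text
clock: 16.65
position: [0.5336, 0.2175, 0.3143]
tool_rot: [-3.142, -0.0, 1.97]
force: [-0.4, -0.2, -3.4]
grip_width: 0.0151
finger_force: 58.6
clock: 17.15
position: [0.485, 0.3183, 0.3142]
tool_rot: [-3.141, -0.001, 1.971]
force: [-0.5, 0.7, -3.5]
grip_width: 0.0154
finger_force: 58.6
clock: 17.65
position: [0.473, 0.3452, 0.3143]
tool_rot: [-3.142, 0.0, 1.969]
force: [0.1, 0.4, -4.1]
grip_width: 0.0153
finger_force: 58.5
clock: 18.15
position: [0.4727, 0.3452, 0.2529]
tool_rot: [-3.141, 0.0, 1.969]
force: [0.3, -0.1, -3.4]
grip_width: 0.0155
finger_force: 58.6
clock: 18.65
position: [0.4725, 0.3456, 0.1973]
tool_rot: [-3.141, 0.0, 1.969]
force: [-0.1, -0.6, -3.5]
grip_width: 0.0151
finger_force: 58.5
clock: 19.15
position: [0.4725, 0.3456, 0.1777]
tool_rot: [-3.141, 0.0, 1.969]
force: [0.8, 0.7, -2.7]
grip_width: 0.0155
finger_force: 58.7
[ 0.11875856  0.93030074 -2.48102091] [0.47270083 0.3457382  0.17832635]
```

View pics/c6.png

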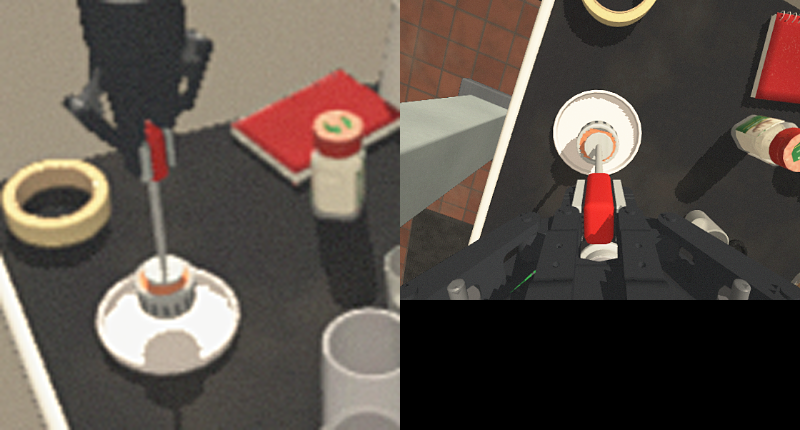

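The strainer (165,285 in the left crop) hangs upright over the dish's middle, about 27 mm up. Now I lower it gently.

```bash
python3 -m crank '{"travel":[[0,0,-0.6],[0,0,-1.2],[0,0,-1.8],[0,0,-2.2],[0,0,-2.5]],"turn":[[0,0,0],[0,0,0],[0,0,0],[0,0,0],[0,0,0]],"gripper":[1,1,1,1,1]}'
python3 -m crank '{"travel":[[0,0,-0.1],[0,0,-0.2],[0,0,-0.3],[0,0,-0.4],[0,0,-0.4]],"turn":[[0,0,0],[0,0,0],[0,0,0],[0,0,0],[0,0,0]],"gripper":[1,1,1,1,1]}'
python3 -m crank '{"travel":[[0,0,-0.1],[0,0,-0.2],[0,0,-0.2],[0,0,-0.2],[0,0,-0.2]],"turn":[[0,0,0],[0,0,0],[0,0,0],[0,0,0],[0,0,0]],"gripper":[1,1,1,1,1]}'
```

```text
clock: 19.75
position: [0.4726, 0.3456, 0.1527]
tool_rot: [-3.141, 0.0, 1.969]
force: [-0.1, 0.3, -3.8]
grip_width: 0.0153
finger_force: 58.6
clock: 20.25
position: [0.4727, 0.3458, 0.1494]
tool_rot: [3.141, -0.0, 1.969]
force: [0.3, -0.2, -1.1]
grip_width: 0.0153
finger_force: 58.9
clock: 20.75
position: [0.4727, 0.3458, 0.1473]
tool_rot: [3.142, 0.0, 1.969]
force: [0.9, -0.4, 0.0]
grip_width: 0.0151
finger_force: 58.9
```

```bash
python3 -m crank '{"travel":[[0,0,-0.05],[0,0,-0.1],[0,0,-0.12],[0,0,-0.12],[0,0,-0.12]],"turn":[[0,0,0],[0,0,0],[0,0,0],[0,0,0],[0,0,0]],"gripper":[1,1,1,1,1]}'
python3 -m crank '{"travel":[[0,0,0],[0,0,0],[0,0,0],[0,0,0],[0,0,0]],"turn":[[0,0,0],[0,0,0],[0,0,0],[0,0,0],[0,0,0]],"gripper":[0.75,0.7,0.65,0.6,0.6]}' 20
python3 -m crank '{"travel":[[0,0,0],[0,0,0],[0,0,0],[0,0,0],[0,0,0]],"turn":[[0,0,0],[0,0,0],[0,0,0],[0,0,0],[0,0,0]],"gripper":[0.5,0.4,0.3,0.2,0.2]}'
python3 - <<'E'
from h import *
f=grab('scene');w=grab('wrist')
a=cv2.resize(f['img'][90:230,160:290],(400,430),interpolation=cv2.INTER_CUBIC);b=cv2.resize(w['img'],(400,300));b=cv2.copyMakeBorder(b,0,130,0,0,0)
save('c7.png',np.hstack([a,b]))
E
```

```text
clock: 21.25
position: [0.4727, 0.3457, 0.1461]
tool_rot: [-3.142, -0.0, 1.969]
force: [-0.1, 0.1, -2.3]
grip_width: 0.0152
finger_force: 58.9
clock: 21.75
position: [0.4727, 0.3457, 0.1461]
tool_rot: [3.142, 0.0, 1.969]
force: [-0.2, 0.1, 0.4]
grip_width: 0.0341
finger_force: 0.0
clock: 22.25
position: [0.4726, 0.3458, 0.1461]
tool_rot: [-3.142, -0.0, 1.969]
force: [0.3, -0.4, -0.2]
grip_width: 0.0683
finger_force: 0.0
```

View pics/c7.png

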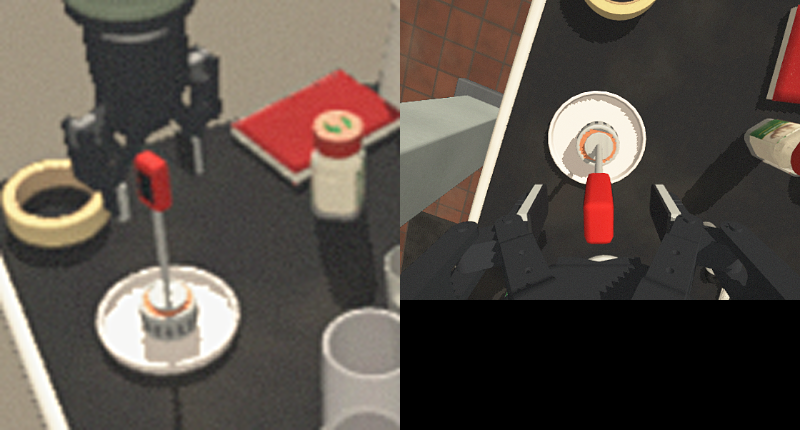

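The strainer stands flat mid-dish (170,315 in the left crop), the key upright in it and free between the open fingers. I rise clear and hand in.

```bash
python3 -m crank '{"travel":[[0,0,0.5],[0,0,1.5],[0,0,3],[0,0,5],[0,0,7]],"turn":[[0,0,0],[0,0,0],[0,0,0],[0,0,0],[0,0,0]],"gripper":[0.2,0.2,0.2,0.2,0.2]}'
python3 -m crank '{"travel":[[0,0,2],[0,0,3],[0,0,4],[0,0,4],[0,0,4]],"turn":[[0,0,0],[0,0,0],[0,0,0],[0,0,0],[0,0,0]],"gripper":[0.2,0.2,0.2,0.2,0.2]}'
python3 -c "
from workcell import bot
print(bot.job_done())"
```

```text
clock: 22.85
position: [0.4727, 0.3457, 0.2176]
tool_rot: [3.141, -0.0, 1.969]
force: [0.6, 0.0, -0.3]
grip_width: 0.0687
finger_force: 0.0
clock: 23.35
position: [0.4724, 0.3457, 0.2556]
tool_rot: [-3.141, 0.0, 1.969]
force: [0.4, 0.3, -1.0]
grip_width: 0.0685
finger_force: 0.0
the job is handed in; nothing more can be done
None
```

The job is handed in at about 23 s, with no verdict returned: the strainer stood upright mid-dish with the key released in it at the last picture, and the arm rose clear without contact afterwards.

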